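# Take the red-ringed eyepiece out of its foam case

## Robot

A 6-joint arm with a two-finger parallel gripper is mounted at the origin on the work surface. World frame = base frame: x ahead of the robot, y to its left, z up, the work surface at z = 0. Lengths are in m, angles in degrees, forces in N, time in s.
With the tool pointing down it reaches from about 0.35 to 0.975 m from the base axis. Payload 17.4 kg.
Tool frame: the origin (TCP) lies at the very end of the fingers, on their centre line; the grasp point (between the pads) lies 19 mm behind it; z points along the fingers, y is the line along which they close (so a half turn about z gives the same grasp; the last joint's range is limited). The gripper opens to 85 mm and grips with 20 to 120 N. Pads are 22 mm wide; open, the fingers measure 114 mm over their backs; the gripper's body (76 mm by 85 mm) begins 54 mm behind the grasp point. The pads swing forward as they close: fully open they stand 13 mm farther back than shut.
Start: joints at [-67.655, 6.646, 82.598, -0, 90.757, -2.166], TCP at [0.28, -0.614, 0.207] pointing down, gripper open.
Joint ranges: [-162.19, 162.19], [-47.58, 125.68], [4.15, 143.07], [-65.23, 245.23], [0.69, 171.88], [-170.13, 170.13]. Speed limits (degrees/s): [108.29, 108.29, 127.2, 180, 180, 180].

## Interface

Orientations are given as a 3x3 rotation matrix whose columns are the frame's x, y, z axes.
In Python, from workcell import * gives the robot as it stands. The module is installed in compiled form; this text tells all that it offers.
- The arm moves only by the tool send_rows, never from a script. Its argument "moves" is a list of rows, each a list of 5 numbers: the opening, from -1 (shut) to 1 (fully open), then the shift along the tool's x, y, z in m, then the turn about the tool's z in degrees. A call has 1 to 20 rows; each row shifts and turns the commanded pose from where the row before left it, along the tool's axes as they then stand; what a row does not reach is not made up. A row lasts 1/8 s, in which the tool goes at most 62.5 mm and 10.7 degrees, less where a joint would pass 70% of its speed; a pose out of reach is approached as far as the arm can. A call is refused whole if a number of a shift passes 0.0625 or a number of a turn 10.7, either way. A call with a gripper value outside its range is refused whole. The fingers move at their own pace and stop on an object; "force" is the grip in N (left out, the last holds). Time passes only in rows, so rows that do not move let the fingers close. It gives the time, the measured TCP pose, the force, the opening and the grip force at its end, in the units of the state.
- state(): the state, without advancing time (a new reading comes with each control period).
- camera(name): name is "scene" or "top" or "wrist"; returns the picture (480x640x3 uint8, blue, green, red); there is no depth.
- camera_info(name): a dict with "fx", "fy", "cx", "cy" (pixels), "k1" (the pictures are not rectified: a ray, as slopes to the right and down, at radius r is drawn at 1 + k1 r^2 times it, then the intrinsics apply), "camera_from_world" (4x4, takes a point from world to camera coordinates). Camera axes: x right, y down, z forward; pixel columns grow to the right and rows downward; lengths in m; the calibration is good to about 2 mm. A picture is of the moment at which its call begins: read the wrist's pose just before it. camera_info takes no time and is no camera call; for the wrist camera it gives the pose at the moment of the call.
- hand_in(): hands the job in; it is judged then, once.
Trained networks look in the newest picture that a camera, given by its name, has taken for a name from the list of things; names that differ only in an ending like _2 or _b are one class to them, and where a whole thing is asked for, a point or a joint stands for the part that bears it (a point fixed in the world has none). Each returns a list of dicts, best first, with "score" (0 to 1); they miss things now and then, are a little off and sometimes report something else, mostly with a low value. They report only what shows in the picture. A call takes as long as a camera call.
- silhouettes(camera, thing): "mask" (480x640 bool, what is visible of it) and "extent" ([left, top, right, bottom] as shares, 0 to 1, of the picture: columns of its width, rows of its height, round what is visible of it).
- tip_of(camera, thing): "point" ([column, row] as shares, 0 to 1, of the picture: columns of its width, rows of its height: a listed point, or the origin of a listed thing).
The state is a dict: "t": time; "joint_positions": joint angles; "joint_velocities": joint speeds; "joint_efforts": joint torques, N m; "eef_pos": TCP position; "tool_rot": TCP orientation; "wrist_force": force on the tool from outside, world axes, zero at the start; "moment": the same for the moment, N m; "opening": finger opening in m; "finger_force": force on a finger pad.
Only numpy, scipy, OpenCV 4.12 (cv2) and the standard library are available. Lean on these libraries where they do the work, as an engineer would, in place of code of your own. Each camera call takes 0.05 s, during which the arm holds its last target. There are 200 camera calls.

## Task

Take hold of the red-ringed microscope eyepiece by the black head that sticks out of the foam case, work it out of its tight cutout with small wiggles as needed, and stand it upright on its metal barrel in the yellow tray, then let go. Leave the blue-ringed and green-ringed eyepieces seated in the case.

Things in the scene. Friction and masses are not known exactly. Their poses are not given: they have to be found in the camera images.
- red_mid (a point): Centre of the eyepiece with a red ring and red top rim: 86 mm tall, about 120 g, upright (z up). Metal barrel, 30 mm diameter, from 43 to 1 mm below this point; black head, 38 mm diameter, from there to 43 mm above: grip it there. The barrel sits 39 mm deep in a foam cutout, squeezed by springy pads: about 10 to 20 N to pull it straight up, somewhat less while twisting to and fro a few degrees about its axis.
- blue_mid (a point): Centre of the blue-ringed eyepiece: same shape as the red one, equally seated in the same fixed black case. The case is flat: 120 x 300 mm, 56 mm high, its lid folded flat on the far side; the grey foam's top is 4 mm below the eyepieces' centres. The three eyepieces stand in one row along the case's length, 85 mm apart, in any order.
- green_mid (a point): Centre of the green-ringed eyepiece: same shape, in the remaining cutout of the row. All three have about 2 mm of play sideways in their cutouts.
- tray_in (a point): Centre of the inner floor of the fixed, empty yellow tray: outside 120 mm (along its x) by 160 mm (along its y), walls 4 mm thick, rim 16 mm above the table. This point is on the floor's upper face, z up.

How it is judged:
By the outcome, as a careful person would: the job done as asked, in the order asked, and still so for the second after the job is handed in, with the robot touching nothing.
It also fails if it takes over 48 s, if anything falls off the work surface, if the arm or the gripper's body presses on something with over 40 N, if the wrist force passes 120 N, or if a joint passes its speed limit or range.

## Working session

There is one attempt and no reset: what is moved stays moved. The work goes in short steps, Python scripts to look and compute and a tool call to move; the robot and the scene stay as the last step left them, time stands still between calls to the robot, and variables do not carry over. Pictures are saved under pics/ and viewed, at most 10 in all, crops included, and the job is handed in when it is done.

Besides the shell and the picture viewer there is one more tool, called after "Request:" as name(argument=value, ...), one argument or row to a line, values as JSON. send_rows: Moves the arm, as the interface text tells. Its arguments: {"type":"object","properties":{"moves":{"type":"array","items":{"type":"array","items":{"type":"number"}}},"force":{"type":"number"}},"required":["moves"]}

```bash
mkdir -p pics; cat > h.py <<'E'
from workcell import *
import numpy as np, cv2
def ray(n,p,ci=None):
    c=ci or camera_info(n); u,v=p[0]*640,p[1]*480
    K=np.array([[c["fx"],0,c["cx"]],[0,c["fy"],c["cy"]],[0,0,1.]])
    # dist: x*(1+k1 r^2)
    q=cv2.undistortPoints(np.array([[[u,v]]],float),K,np.array([c["k1"],0,0,0,0.]))[0,0]
    T=np.array(c["camera_from_world"]); R=T[:3,:3]
    return -R.T@T[:3,3], R.T@np.array([q[0],q[1],1.])
def at_z(n,p,z,ci=None):
    o,d=ray(n,p,ci); return o+d*(z-o[2])/d[2]
def tri(rs):
    A=0;b=0
    for o,d in rs:
        d=d/np.linalg.norm(d);P=np.eye(3)-np.outer(d,d);A=A+P;b=b+P@o
    return np.linalg.solve(A,b)
E
python3 - <<'E'
from h import *
np.set_printoptions(precision=4,suppress=True)
ims={}
for n in("scene","top"):
    ims[n]=camera(n)
    cv2.imwrite(f"pics/{n}0.png",ims[n])
    c=camera_info(n);print(n,{k:c[k] for k in("fx","cx","cy","k1")})
for t in("red_mid","blue_mid","green_mid","tray_in"):
    rs=[]
    for n in("scene","top"):
        r=tip_of(n,t)
        for q in r[:2]: print(t,n,q["score"],np.array(q["point"])*[640,480],at_z(n,q["point"],0.06 if 'mid' in t else .004))
        if r: rs.append(ray(n,r[0]["point"]))
    if len(rs)==2: print("  tri",tri(rs))
print(state()["t"],state()["tool_rot"])
E
```

```text
scene {'fx': 544.2810636670401, 'cx': 319.2636958248075, 'cy': 233.76312440206544, 'k1': -0.03877827453020311}
top {'fx': 434.2771328694399, 'cx': 321.5151039887034, 'cy': 246.94749095493628, 'k1': -0.03227771895898946}
red_mid scene 0.92 [353.92  296.592] [0.5828 0.1129 0.06  ]
red_mid top 0.82 [255.808 235.584] [0.5701 0.1049 0.06  ]
  tri [0.5734 0.1062 0.0438]
blue_mid scene 0.9 [442.176 364.8  ] [0.5753 0.277  0.06  ]
green_mid top 0.68 [208.896 229.296] [0.5805 0.1937 0.06  ]
tray_in scene 0.89 [261.824 180.816] [ 0.4863 -0.2322  0.004 ]
tray_in scene 0.45 [392.32  323.088] [0.5438 0.1648 0.004 ]
tray_in top 0.89 [423.424 280.992] [ 0.493  -0.2277  0.004 ]
  tri [ 0.4921 -0.225   0.0126]
0.5 [[ 0.9099  0.4149 -0.    ]
 [ 0.4149 -0.9099  0.    ]
 [ 0.     -0.     -1.    ]]
```

View pics/scene0.png

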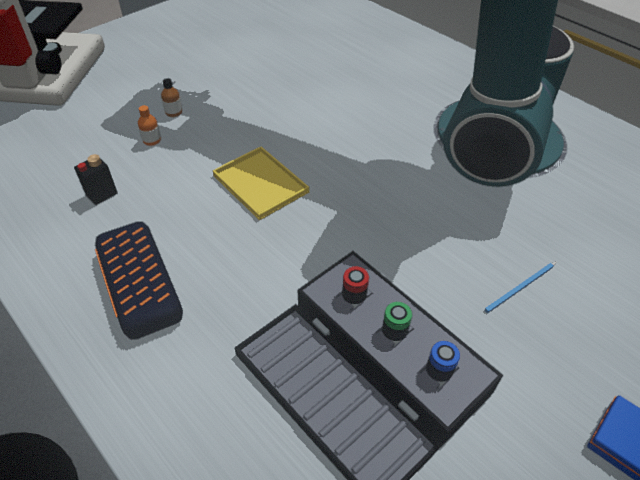

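View pics/top0.png

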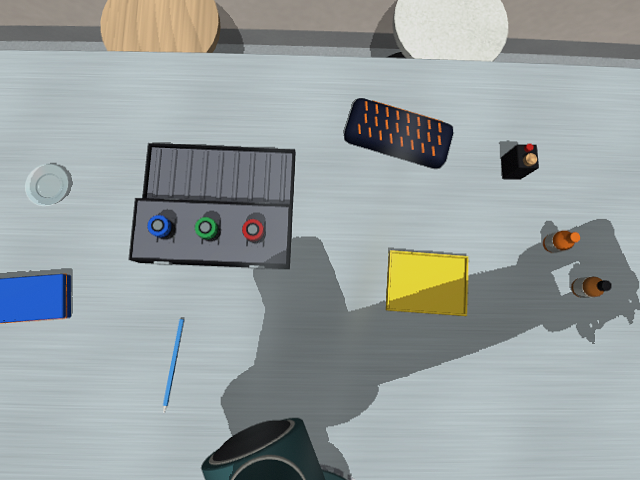

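The scene view has red at about (355,280), green (398,317), blue (444,358) and the yellow tray around (261,182). In the top view red is at (253,230), green (206,228), blue (158,226) and the tray (427,282). Red is at the robot's right end of the row.

```bash
python3 - <<'E'
from h import *
np.set_printoptions(precision=4,suppress=True)
P=lambda n,u,v,z:at_z(n,(u/640,v/480),z)
for nm,s,t in(("r",(355.5,274),(254,230)),("g",(398,311),(206,228)),("b",(445,353),(158,226))):
    print(nm,P("scene",*s,.1),P("top",*t,.1))
e=np.array([P("top",131,261,.056),P("top",290,268,.056),P("top",292,205,.056),P("top",135,199,.056)]);print(e)
tr=np.array([P("top",*q,.016) for q in((389,249),(467,254),(466,316),(387,311))]);print(tr,tr.mean(0))
s=state();T=np.eye(4);T[:3,:3]=s["tool_rot"];T[:3,3]=s["eef_pos"]
print(np.array(camera_info("wrist")["camera_from_world"])@T, camera_info("wrist")["fx"])
E
```

```text
r [0.574  0.1041 0.1   ] [0.5734 0.1035 0.1   ]
g [0.577  0.1904 0.1   ] [0.5755 0.1897 0.1   ]
b [0.5813 0.2772 0.1   ] [0.5776 0.2758 0.1   ]
[[0.5182 0.3374 0.056 ]
 [0.5101 0.0391 0.056 ]
 [0.6316 0.0381 0.056 ]
 [0.6376 0.3389 0.056 ]]
[[ 0.5552 -0.1561  0.016 ]
 [ 0.5477 -0.3145  0.016 ]
 [ 0.4241 -0.3083  0.016 ]
 [ 0.4322 -0.1511  0.016 ]] [ 0.4898 -0.2325  0.016 ]
[[-0.0002  1.      0.0005  0.0002]
 [-0.945  -0.     -0.3271  0.0249]
 [-0.3271 -0.0006  0.945   0.1865]
 [ 0.      0.      0.      1.    ]] 340.9939133273368
```

Request:
send_rows(
  moves=[
    [1,0.0435,-0.0409,0,0],
    [1,0.0435,-0.0409,0,0],
    [1,0.0435,-0.0409,0,0],
    [1,0.0435,-0.0409,0,0],
    [1,0.0435,-0.0409,0,0],
    [1,0.0435,-0.0409,0,0],
    [1,0.0435,-0.0409,0,0],
    [1,0.0435,-0.0409,0,0],
    [1,0.0435,-0.0409,0,0],
    [1,0.0435,-0.0409,0,0],
    [1,0.0435,-0.0409,0,0],
    [1,0.0435,-0.0409,0,0],
    [1,0.0435,-0.0409,0,0],
    [1,0,0,0.008,-10.6],
    [1,0,0,0.008,-10.6],
    [1,0,0,0.008,-10.6],
    [1,0,0,0.008,-10.6],
    [1,0,0,0.008,-10.6],
    [1,0,0,0.008,-10.6],
    [1,0,0,0,0],
  ],
  force=60,
)

```text
t: 3.0
eef_pos: [0.5737, 0.1041, 0.1586]
tool_rot: [[0.034, 0.999, -0.001], [0.999, -0.034, -0.0], [-0.0, -0.001, -1.0]]
wrist_force: [0.3, 0.9, 0.7]
opening: 0.0854
finger_force: 0.0
```

```bash
python3 - <<'E'
from h import *
np.set_printoptions(precision=4,suppress=True)
s=state();ci=camera_info("wrist");im=camera("wrist");cv2.imwrite("pics/w1.png",im)
print(s["t"],s["eef_pos"],s["tool_rot"])
for t in("red_mid","green_mid"):
    for q in tip_of("wrist",t)[:2]:print(t,q["score"],np.array(q["point"])*[640,480],at_z("wrist",q["point"],.058,ci))
for q in silhouettes("wrist","red_mid")[:2]:print(q["score"],np.array(q["extent"])*[640,480,640,480])
E
```

```text
3.0 [0.5737 0.1041 0.1586] [[ 0.034   0.9994 -0.0009]
 [ 0.9994 -0.034  -0.0001]
 [-0.0001 -0.0009 -1.    ]]
0.91 [297.472 202.992 350.912 265.296]
```

View pics/w1.png

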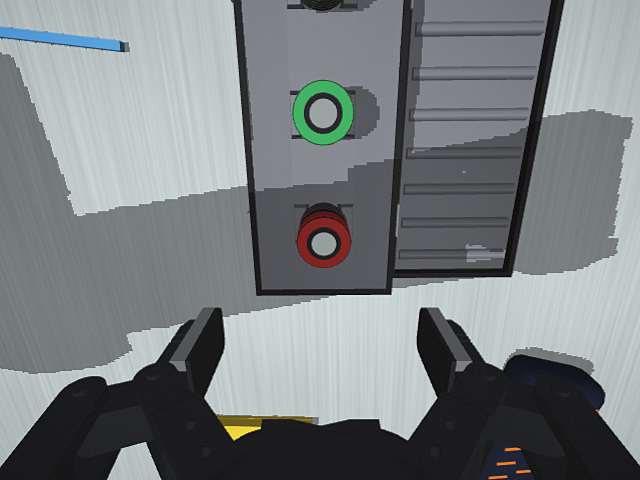

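The wrist view shows the red head's top ring centred at about (324,241), green at (323,113), with the open fingers at (220,330) and (430,330) straddling it sideways.

```bash
python3 - <<'E'
from h import *
np.set_printoptions(precision=4,suppress=True)
im=cv2.imread("pics/w1.png").astype(int)
m=((im[...,2]>90)&(im[...,1]<60)&(im[...,0]<60)).astype(np.uint8)
m[300:]=0
c=max(cv2.findContours(m,0,2)[0],key=cv2.contourArea);print(cv2.boundingRect(c),cv2.minEnclosingCircle(c))
for v in(241,):
  for z in(.097,.1,.103): print(at_z("wrist",(324/640,v/480),z))
  print("green",at_z("wrist",(323/640,113/480),.1))
E
```

```text
(297, 215, 54, 53) ((323.5, 240.5), 27.10175895690918)
[0.577 0.108 0.097]
[0.577 0.109 0.1  ]
[0.577  0.1101 0.103 ]
green [0.5792 0.1939 0.1   ]
```

Request:
send_rows(
  moves=[
    [1,0.003,0.0025,0.02,0],
    [1,0,0,0.025,0],
    [1,0,0,0.025,0],
    [1,0,0,0.0226,0],
    [1,0,0,0,0],
    [-1,0,0,0,0],
    [-1,0,0,0,0],
    [-1,0,0,0,0],
    [-1,0,0,0,0],
    [-1,0,0,0,0],
    [-1,0,0,0,0],
    [-1,0,0,0,0],
    [-1,0,0,0,0],
  ],
  force=70,
)

```text
t: 4.82
eef_pos: [0.577, 0.1072, 0.0679]
tool_rot: [[0.033, 0.999, 0.001], [0.999, -0.033, 0.0], [0.0, 0.001, -1.0]]
wrist_force: [-2.0, -0.6, 7.7]
opening: 0.0344
finger_force: 68.9
```

```bash
python3 - <<'E'
from h import *
im=camera("wrist");im2=camera("scene")
cv2.imwrite("pics/w2.png",np.hstack([im[120:480,120:520],cv2.resize(im2[200:380,260:460],(400,360))]))
E
```

```text
(no output)
```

View pics/w2.png

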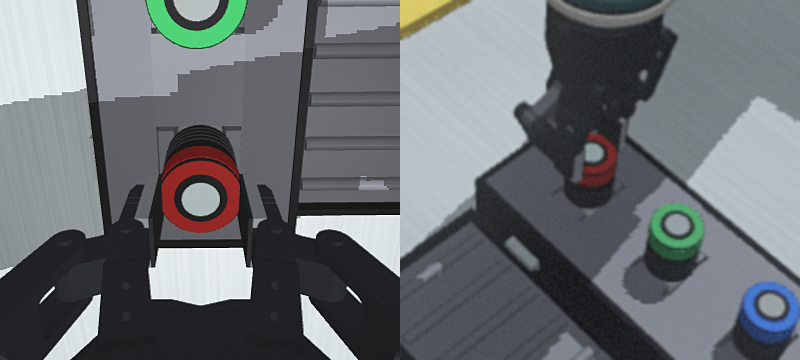

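The picture shows the pads on either side of the red head, but the head looks shifted toward the camera (full-frame top centre about (320,319)). I'll check this numerically.

```bash
python3 - <<'E'
from h import *
np.set_printoptions(precision=4,suppress=True)
s=state();R=s["tool_rot"];e=s["eef_pos"];print(e)
for z in(.097,.1,.103): 
    p=at_z("wrist",(320.5/640,319/480),z);print(p,"in tool",R.T@(p-e))
c=camera_info("wrist");T=np.array(c["camera_from_world"])
for q in[(x,-.0172,z) for x in(.011,-.011) for z in(-.045,-.03,-.019,-.005,0)]:
    v=T[:3,:3]@(e+R@np.array(q))+T[:3,3];a=v[:2]/v[2];a=a*(1+c["k1"]*(a@a))
    print(q,a[0]*c["fx"]+c["cx"]-120,a[1]*c["fy"]+c["cy"]-120)
E
```

```text
[0.577  0.1072 0.0679]
[0.577  0.1045 0.097 ] in tool [-0.0028  0.0001 -0.0291]
[0.577  0.1063 0.1   ] in tool [-0.0009  0.0001 -0.0321]
[0.5771 0.1082 0.103 ] in tool [ 0.001   0.0001 -0.0351]
(0.011, -0.0172, -0.045) 158.48276567711514 191.03021474645345
(0.011, -0.0172, -0.03) 162.30698340519012 173.65868686010822
(0.011, -0.0172, -0.019) 164.69367850566903 162.81733327451172
(0.011, -0.0172, -0.005) 167.32851674848592 150.8490081200722
(0.011, -0.0172, 0) 168.17714963919582 146.99427492146953
(-0.011, -0.0172, -0.045) 160.5295109898317 235.59701889586086
(-0.011, -0.0172, -0.03) 164.00375441698793 215.09364766369765
(-0.011, -0.0172, -0.019) 166.18796796317133 202.20373881275083
(-0.011, -0.0172, -0.005) 168.61364207922645 187.88915153352343
(-0.011, -0.0172, 0) 169.39813916656237 183.2596750483038
```

Request:
send_rows(
  moves=[
    [-1,0,0,-0.001,4],
    [-1,0,0,-0.0015,-4],
    [-1,0,0,-0.0015,-4],
    [-1,0,0,-0.0015,4],
    [-1,0,0,-0.0015,4],
    [-1,0,0,-0.0015,-4],
    [-1,0,0,-0.0015,-4],
    [-1,0,0,-0.002,4],
  ],
)

```text
t: 5.92
eef_pos: [0.5758, 0.107, 0.0773]
tool_rot: [[0.033, 0.999, -0.002], [0.999, -0.033, -0.0], [-0.0, -0.002, -1.0]]
wrist_force: [0.8, -0.3, -13.4]
opening: 0.0343
finger_force: 71.0
```

```bash
python3 - <<'E'
from h import *
np.set_printoptions(precision=4,suppress=True)
im=camera("wrist").astype(int);s=state();print(s["eef_pos"],s["wrist_force"],s["opening"])
m=((im[...,2]>90)&(im[...,1]<60)&(im[...,0]<60)).astype(np.uint8)
c=max(cv2.findContours(m,0,2)[0],key=cv2.contourArea);print(cv2.boundingRect(c))
w2=cv2.imread("pics/w2.png").astype(int)[:,:400]
m=((w2[...,2]>90)&(w2[...,1]<60)&(w2[...,0]<60)).astype(np.uint8)
c=max(cv2.findContours(m,0,2)[0],key=cv2.contourArea);b=cv2.boundingRect(c);print(b[0]+120,b[1]+120,b[2:])
E
```

```text
[0.576  0.107  0.0776] [  0.8291  -0.2822 -11.6967] 0.03457373738034992
(282, 280, 78, 73)
282 281 (78, 72)
```

The head stays fixed in the gripper while it comes out, so there's no slip. I'll carry on lifting.

Request:
send_rows(
  moves=[
    [-1,0,0,-0.002,4],
    [-1,0,0,-0.002,-4],
    [-1,0,0,-0.002,-4],
    [-1,0,0,-0.002,4],
    [-1,0,0,-0.002,4],
    [-1,0,0,-0.002,-4],
    [-1,0,0,-0.002,-4],
    [-1,0,0,-0.002,4],
    [-1,0,0,-0.002,4],
    [-1,0,0,-0.002,-4],
    [-1,0,0,-0.002,-4],
    [-1,0,0,-0.002,4],
    [-1,0,0,-0.003,0],
    [-1,0,0,-0.003,0],
    [-1,0,0,-0.005,0],
    [-1,0,0,-0.01,0],
    [-1,0,0,-0.02,0],
    [-1,0,0,-0.02,0],
    [-1,0,0,-0.015,0],
    [-1,0,0,0,0],
  ],
)

```text
t: 8.48
eef_pos: [0.5771, 0.1072, 0.1802]
tool_rot: [[0.033, 0.999, 0.002], [0.999, -0.033, 0.0], [0.0, 0.002, -1.0]]
wrist_force: [0.7, 0.8, -1.2]
opening: 0.0345
finger_force: 72.4
```

```bash
python3 - <<'E'
from h import *
np.set_printoptions(precision=4,suppress=True)
im=camera("wrist");sc=camera("scene");s=state();print(s["t"],s["eef_pos"],s["wrist_force"],s["moment"],s["opening"])
cv2.imwrite("pics/w3.png",np.hstack([im[120:480,120:520],cv2.resize(sc[140:380,260:500],(400,400))[:360]]))
im=im.astype(int)
m=((im[...,2]>90)&(im[...,1]<60)&(im[...,0]<60)).astype(np.uint8)
c=max(cv2.findContours(m,0,2)[0],key=cv2.contourArea);print(cv2.boundingRect(c))
E
```

```text
8.575 [0.5765 0.1071 0.1781] [ 0.2465 -0.6539 -0.5464] [0.0424 0.0574 0.0168] 0.03425654596511673
(282, 281, 78, 72)
```

View pics/w3.png

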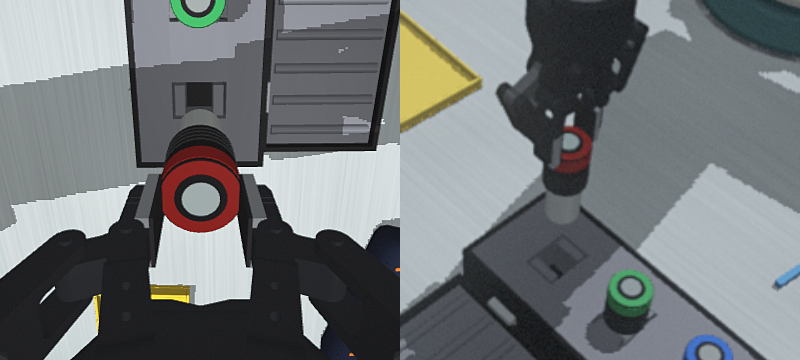

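The red eyepiece is free and hanging upright, with its empty cutout at crop (200,95). Green and blue are still seated. Next I'll carry it to the tray.

Request:
send_rows(
  moves=[
    [-1,-0.02,-0.0045,0,0],
    [-1,-0.035,-0.0075,0,0],
    [-1,-0.035,-0.0075,0,0],
    [-1,-0.035,-0.0075,0,0],
    [-1,-0.035,-0.008,0,0],
    [-1,-0.035,-0.008,0,0],
    [-1,-0.035,-0.008,0,0],
    [-1,-0.035,-0.008,0,0],
    [-1,-0.035,-0.008,0,0],
    [-1,-0.025,-0.005,0,0],
    [-1,-0.0145,-0.0028,0,0],
    [-1,0,0,0.02,0],
    [-1,0,0,0.02,0],
    [-1,0,0,0.02,0],
    [-1,0,0,0.02,0],
    [-1,0,0,0.015,0],
    [-1,0,0,0.01,0],
    [-1,0,0,0.005,0],
    [-1,0,0,0,0],
    [-1,0,0,0,0],
  ],
)

```text
t: 11.08
eef_pos: [0.4909, -0.2299, 0.0691]
tool_rot: [[0.033, 0.999, 0.001], [0.999, -0.033, -0.0], [-0.0, 0.001, -1.0]]
wrist_force: [0.2, 0.2, -1.3]
opening: 0.0343
finger_force: 72.4
```

```bash
python3 - <<'E'
from h import *
np.set_printoptions(precision=4,suppress=True)
sc=camera("scene");tp=camera("top");s=state();print(s["t"],s["eef_pos"],s["wrist_force"],s["opening"])
for n in("scene","top"):
    for q in tip_of(n,"tray_in")[:1]:print(n,q["score"],at_z(n,q["point"],.004))
cv2.imwrite("pics/s4.png",np.hstack([cv2.resize(sc[100:250,180:340],(400,375)),cv2.resize(tp[220:340,360:488],(400,375))]))
E
```

```text
11.175 [ 0.4909 -0.2298  0.069 ] [-0.351   0.3507 -1.4354] 0.034176984864382844
scene 0.66 [ 0.4954 -0.2292  0.004 ]
top 0.88 [ 0.4917 -0.2299  0.004 ]
```

View pics/s4.png

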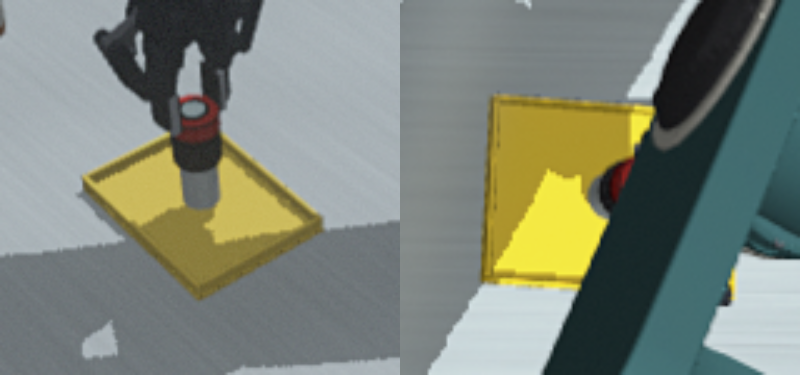

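The eyepiece is upright just above the tray's middle (left half, barrel bottom around (200,205)). Now I'll lower it slowly.

Request:
send_rows(
  moves=[
    [-1,0,0,0.003,0],
    [-1,0,0,0.003,0],
    [-1,0,0,0.002,0],
    [-1,0,0,0.001,0],
    [-1,0,0,0.001,0],
    [-1,0,0,0,0],
  ],
)

```text
t: 12.02
eef_pos: [0.4906, -0.2297, 0.0585]
tool_rot: [[0.033, 0.999, -0.0], [0.999, -0.033, 0.0], [0.0, -0.0, -1.0]]
wrist_force: [-0.4, 0.3, -1.5]
opening: 0.0342
finger_force: 72.4
```

Request:
send_rows(
  moves=[
    [-1,0,0,0.001,0],
    [-1,0,0,0.001,0],
    [-1,0,0,0,0],
  ],
)

```text
t: 12.4
eef_pos: [0.4907, -0.2299, 0.0569]
tool_rot: [[0.033, 0.999, 0.0], [0.999, -0.033, -0.0], [-0.0, 0.0, -1.0]]
wrist_force: [-2.0, 0.0, 3.7]
opening: 0.0344
finger_force: 73.0
```

Contact with the floor. I'll release gently.

Request:
send_rows(
  moves=[
    [-1,0,0,0.0005,0],
    [-1,0,0,0,0],
    [-0.1,0,0,0,0],
    [-0.05,0,0,0,0],
    [0,0,0,0,0],
    [0.1,0,0,0,0],
    [0.3,0,0,0,0],
    [0.6,0,0,0,0],
    [1,0,0,0,0],
    [1,0,0,0,0],
    [1,0,0,0,0],
    [1,0,0,0,0],
  ],
  force=20,
)

```text
t: 13.9
eef_pos: [0.4906, -0.2297, 0.056]
tool_rot: [[0.033, 0.999, -0.0], [0.999, -0.033, 0.0], [0.0, -0.0, -1.0]]
wrist_force: [-0.5, 0.1, -0.1]
opening: 0.0853
finger_force: 0.0
```

Request:
send_rows(
  moves=[
    [1,0,0,-0.01,0],
    [1,0,0,-0.02,0],
    [1,0,0,-0.03,0],
    [1,0,0,-0.04,0],
    [1,0,0,-0.04,0],
    [1,0,0,-0.02,0],
    [1,0,0,0,0],
    [1,0,0,0,0],
  ],
)

```text
t: 14.9
eef_pos: [0.4903, -0.2295, 0.2146]
tool_rot: [[0.033, 0.999, -0.001], [0.999, -0.033, 0.001], [0.001, -0.002, -1.0]]
wrist_force: [-0.2, 0.4, -0.3]
opening: 0.0853
finger_force: 0.0
```

```bash
python3 - <<'E'
from h import *
sc=camera("scene");s=state();print(s["t"],s["eef_pos"],s["wrist_force"])
cv2.imwrite("pics/s5.png",sc[80:480,160:560])
E
```

```text
14.95 [ 0.49020644 -0.22950904  0.21443032] [1.13977297 0.12940286 0.0542945 ]
```

View pics/s5.png

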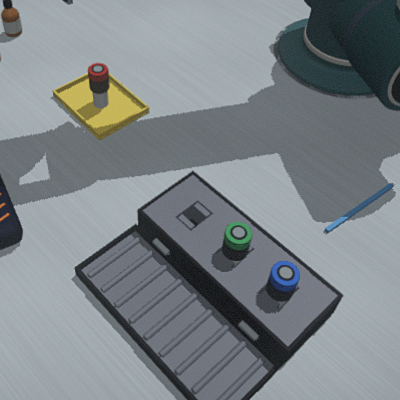

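The red eyepiece stands upright in the tray at crop (99,88). Green (238,240) and blue (285,280) are still seated, and the arm is clear of everything.

```bash
python3 -c "
from workcell import *
print(hand_in())"
```

```text
the job is handed in; nothing more can be done
None
```

The red-ringed eyepiece is standing upright on its barrel in the yellow tray and has been let go, the green and blue ones are still seated in the case, and the job was handed in at about 15 s of the 48 s limit (no verdict was returned).

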